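Reset the odd lever of an address switch bank with the stylus

TASK

On the bench is a bank of four small lever switches; three levers lean away from the robot and one leans towards it. Take the stylus out of its stand, use its tip to push that odd lever over so that all four lean away, and put the stylus back in its stand, tip down. Do not touch that switch with the hand itself, and leave the other three levers as they are.

Things in the scene. Friction and masses are not known exactly. Their poses are not given: they have to be found in the camera images.
- stylus_grip (a point): Stylus: upright round plastic rod 125 mm long, about 40 g, standing in its stand. From the tip up: shank 9 mm in diameter, 50 long; collar 26 in diameter, 5 thick; round grey handle 14 in diameter, 70 long. This point, where to grip, is on its axis 95 mm above the tip, 40 above the collar, 30 below the upper end. Its z axis points from tip to handle.
- stylus_tip (a point): Centre of the flat lower end of the stylus, 9 mm in diameter, 95 mm below stylus_grip along the axis.
- stand_hole0 (a point): Mouth of the hole in the stylus stand, centre of its top face, 60 mm above the bench. The stand is a fixed plain metal block 70 x 70 x 60 mm. The hole is upright, 16 mm wide with a 3 mm chamfer, 56 mm deep; the shank goes in and the collar rests on the top face, so that the tip is then 50 mm below this point.
- switch_odd: Switch with the wrongly leaning lever: fixed grey box 60 (x) by 28 (y) by 34 mm high, one of four alike at 30 mm pitch along y on a metal rail 90 x 150 mm; it can be in any of the four places. Origin: centre of its underside, 6 mm above the bench. x points away from the robot (bank turned up to 15 degrees), z up. The lever's pivot line runs along y, 34 mm above the origin, level with the box top.
- lever_odd_top (a point): Centre of the odd lever's top end, moving with it: a flat white paddle 14 mm wide (y), 5 mm thick, rising 26 mm from its pivot, with a round foot of 8 mm radius. Push its near (-x) face towards +x, 10 to 20 mm above the pivot, with about 1 N; a little past upright its own weight tips it over.
- lever_odd (a joint): Angle of the odd lever: about -0.35 at the start (leaning to -x, towards the robot), 0 upright, +0.35 when over on the far side. A top-heavy lever: it rests against one end stop or the other.
- lever_a (a joint): Angle of one of the three other levers, of the same make: +0.35, leaning away from the robot, and to stay so.
- lever_b (a joint): Angle of one of the three other levers, of the same make: +0.35, leaning away from the robot, and to stay so.
- lever_c (a joint): Angle of one of the three other levers, of the same make: +0.35, leaning away from the robot, and to stay so.
There are look-alikes about, which are no part of the job. Several things look just like the part that bears stand_hole0: the one meant starts nearest to the robot's base.

How it is judged:
By the outcome, as a careful person would: the job done as asked, in the order asked, and still so for the second after the job is handed in, with the robot touching nothing.
It also fails if it takes over 51 s, if anything falls off the work surface, if the arm or the gripper's body presses on something with over 40 N, if the wrist force passes 120 N, or if a joint passes its speed limit or range.

ROBOT

A 6-joint arm with a two-finger parallel gripper is mounted at the origin on a cart in front of the work surface, level with it; the furniture and walls round the work are solid. World frame = base frame: x ahead of the robot, y to its left, z up, the work surface at z = 0. Lengths are in m, angles in rad, forces in N, time in s.
With the tool pointing down it reaches from about 0.3 to 1 m from the base axis. Payload 5.1 kg.
Tool frame: the origin (TCP) lies on the front face of the gripper's body, between the roots of the fingers; the fingertips stand 78 mm ahead of it and the grasp point (between the pads) lies 59 mm ahead of it (ctrl.tip_extent is the distance from the TCP to the fingertips, in m); z points along the fingers, y is the line along which they close (so a half turn about z gives the same grasp; the last joint's range is limited). The gripper opens to 95 mm and grips with 3 to 60 N. Pads are 20 mm wide; open, the fingers measure 119 mm over their backs; the gripper's body (75 mm by 180 mm) begins 59 mm behind the grasp point.
Start: joints at [1.209, 0.124, 1.65, -0, 1.367, -0.083], TCP at [0.179, 0.625, 0.292] pointing down, gripper open.
Joint ranges: [-2.61, 2.61], [-1.02, 2.33], [0.03, 2.71], [-1.35, 4.49], [0.32, 2.68], [-2.91, 2.91]. Speed limits (rad/s): [2.57, 2.57, 3.14, 3.14, 3.14, 3.14].

INTERFACE

Orientations are given as a unit quaternion [x, y, z, w].
In Python, from station import ctrl gives the robot as it stands.
- The arm moves only by the shell command python3 -m handwheel 'ROWS' [OPENING]. ROWS is JSON, a list of rows, each a list of 4 numbers: the shift along the tool's x, y, z in m, then the turn about the tool's z in rad. In form: [[tx, ty, tz, turn], ...]. A call has 1 to 20 rows; each row is the pose to reach, as a shift and turn from the pose commanded when the call began, along the tool's axes at that moment; what a row does not reach only later rows make up. A row lasts 1/8 s, in which the tool goes at most 62.5 mm and 10.7 degrees, less where a joint would pass 70% of its speed; a pose out of reach is approached as far as the arm can. A call with a gripper value outside its range is refused whole. OPENING is the closure, from 0 (fully open) to 1 (shut), set as the call begins (- or left out, the last holds). The fingers move at their own pace and stop on an object; the grip force is fixed at half the most. Time passes only in rows, so rows that repeat a pose let the fingers close. It gives the time, the measured TCP pose, the force and the opening at its end, in the units of the state.
- ctrl.sense(): the state, without advancing time (a new reading comes with each control period).
- ctrl.get_image(name): name is "scene" or "top" or "wrist"; returns a dict with "img" (420x560x3 uint8, blue, green, red), "vertical_fov" (degrees; the focal length in pixels is half the picture's height over the tangent of half this angle, whatever the lens; pixels are square), "cx", "cy" (the principal point, pixels), "R" (3x3) and "t" (3): a world point X has camera coordinates R X + t. Camera axes: x right, y down, z forward; pixel columns grow to the right and rows downward; lengths in m; the calibration is good to about 2 mm. The wrist camera is an equidistant fisheye: a pixel r from the principal point sees the ray r / f radians off the axis. A picture is of the moment at which its call begins. There is no depth.
- ctrl.sign_off(): hands the job in, once; it reports no verdict.
The state is a dict: "t": time; "joint_positions": joint angles; "dq": joint speeds; "joint_torque": joint torques, N m; "ee_pos": TCP position; "orientation": TCP orientation; "wrist_force": force on the tool from outside, world axes, zero at the start; "moment": the same for the moment, N m; "gripper_width": finger opening in m.
Only numpy, scipy, OpenCV 4.12 (cv2) and the standard library are available. Lean on these libraries where they do the work, as an engineer would, in place of code of your own. Each camera call takes 0.05 s, during which the arm holds its last target. There are 200 camera calls.

## Working session

There is one attempt and no reset: what is moved stays moved. The work goes in short steps, Python scripts to look and compute and a shell command to move; the robot and the scene stay as the last step left them, time stands still between calls to the robot, and variables do not carry over. Pictures are saved under pics/ and viewed, on a budget of 10 in all, crops included, one or two more only if the job needs it, and the job is handed in when it is done.

```bash
mkdir -p pics; ls; python3 - <<'E'
from station import ctrl
import cv2,numpy as np
s=ctrl.sense(); print({k:np.round(v,3).tolist() for k,v in s.items()})
for n in("scene","top","wrist"):
    d=ctrl.get_image(n); cv2.imwrite(f"pics/{n}0.png",d["img"]); print(n,d["vertical_fov"],d["cx"],d["cy"],np.round(d["R"],3).tolist(),np.round(d["t"],3).tolist())
E
```

```text
pics
{'t': 0.0, 'joint_positions': [1.209, 0.124, 1.652, 0.0, 1.367, -0.083], 'dq': [0.001, 0.001, -0.001, 0.001, -0.002, 0.001], 'joint_torque': [-0.002, -41.761, -35.992, 0.077, 0.049, -0.0], 'ee_pos': [0.179, 0.624, 0.291], 'orientation': [0.139, 0.99, -0.001, -0.0], 'wrist_force': [-0.04, 0.434, 0.08], 'moment': [0.048, 0.003, -0.041], 'gripper_width': 0.095}
scene 46.27200183858267 276.52245979727894 211.19471579750066 [[-0.247, -0.969, 0.014], [-0.846, 0.209, -0.491], [0.473, -0.133, -0.871]] [-0.122, 0.489, 1.142]
top 48.29209885217919 277.99218043526656 199.55985966819702 [[0.002, -1.0, -0.001], [-0.982, -0.002, -0.186], [0.186, 0.002, -0.982]] [-0.23, 0.489, 1.364]
wrist 65.70646984690485 279.21422464938655 206.35767947421385 [[0.276, 0.961, -0.002], [0.922, -0.264, 0.284], [0.273, -0.08, -0.959]] [-0.648, -0.033, 0.392]
```

View pics/scene0.png

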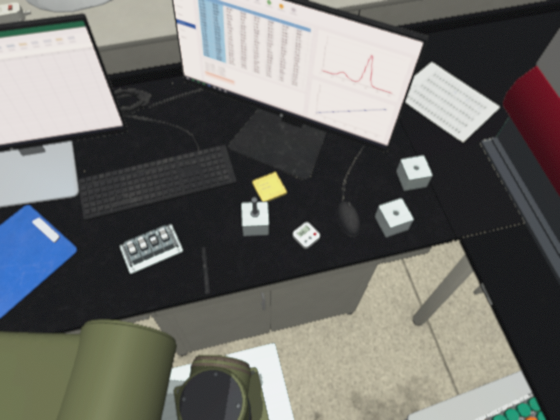

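View pics/top0.png

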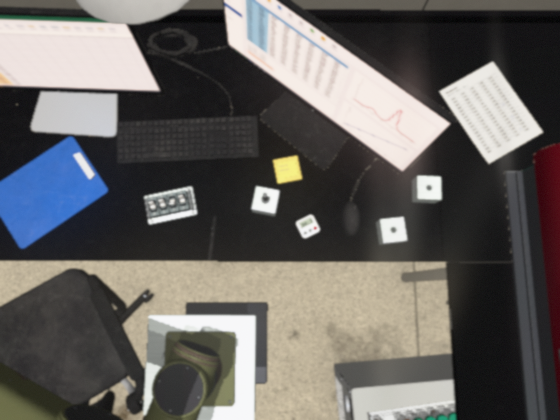

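Scene and top views: the stylus stands in the stand at scene (255,215) / top (265,200), which is also the stand nearest the base. The switch bank is at scene (151,248) / top (170,204). The two empty stands on the right are look-alikes. Next I'll zoom in.

```bash
python3 - <<'E'
import cv2,numpy as np
s=cv2.imread("pics/scene0.png");t=cv2.imread("pics/top0.png")
c=lambda im,x,y,w,h:cv2.resize(im[y:y+h,x:x+w],(400,300),interpolation=cv2.INTER_CUBIC)
cv2.imwrite("pics/crop1.png",np.vstack([np.hstack([c(s,112,215,80,60),c(s,222,185,80,60)]),np.hstack([c(t,132,175,80,60),c(t,225,170,80,60)])]))
E
```

```text
(no output)
```

View pics/crop1.png

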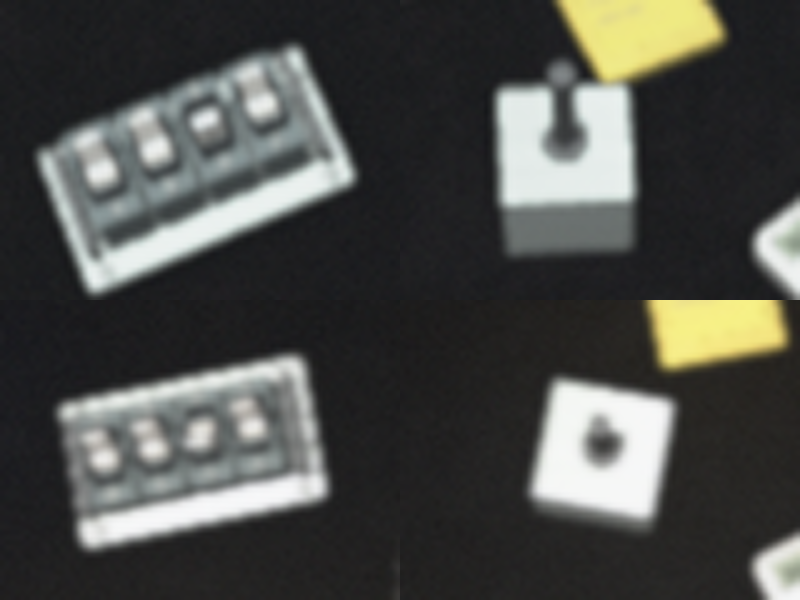

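View pics/wrist0.png

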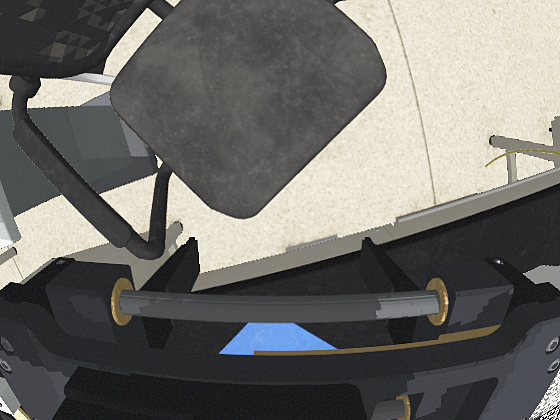

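```bash
cat > h.py <<'E'
import numpy as np,cv2
from station import ctrl
def rays(d,px):
    px=np.atleast_2d(np.asarray(px,float)); f=210/np.tan(np.radians(d["vertical_fov"]/2))
    v=(px-[d["cx"],d["cy"]])/f
    if d.get("fish"):
        r=np.linalg.norm(v,axis=1,keepdims=True); c=np.hstack([v/np.maximum(r,1e-9)*np.sin(r),np.cos(r)])
    else: c=np.hstack([v,np.ones((len(v),1))])
    R,t=np.array(d["R"]),np.array(d["t"]); return -R.T@t,c@R
def plane(d,px,z):
    o,r=rays(d,px); return o+r*((z-o[2])/r[:,2:])
def tri(d1,p1,d2,p2):
    o1,r1=rays(d1,p1);o2,r2=rays(d2,p2);A=np.stack([r1[0],-r2[0]],1)
    k=np.linalg.lstsq(A,o2-o1,rcond=None)[0]; a,b=o1+k[0]*r1[0],o2+k[1]*r2[0]
    return (a+b)/2,np.linalg.norm(a-b)
def proj(d,X):
    f=210/np.tan(np.radians(d["vertical_fov"]/2)); c=np.array(d["R"])@X+d["t"]
    if d.get("fish"):
        rr=np.hypot(c[0],c[1]); return np.array([d["cx"],d["cy"]])+f*np.arctan2(rr,c[2])*c[:2]/rr
    return np.array([d["cx"],d["cy"]])+f*c[:2]/c[2]
def cam(n):
    d=ctrl.get_image(n); d["fish"]=n=="wrist"; return d
E
python3 - <<'E'
from h import *
D={n:cam(n) for n in("scene","top")}
for n,seed,th,z in(("scene",(240,208),170,.06),("top",(256,208),170,.06),("scene",(140,266),170,.006),("top",(170,218),150,.006)):
    d=D[n]; g=cv2.cvtColor(d["img"],6)
    m=(g>th).astype(np.uint8) if z>.01 else cv2.morphologyEx((g>60).astype(np.uint8),3,np.ones((5,5)))
    _,l=cv2.connectedComponents(m); L=l[seed[1],seed[0]]; mm=(l==L).astype(np.uint8)
    c=max(cv2.findContours(mm,0,1)[0],key=cv2.contourArea)[:,0,:]
    P=plane(d,c,z)[:,:2]; r=cv2.minAreaRect((P*1000).astype(np.float32))
    print(n,z,mm.sum(),np.round(r[0],1),np.round(r[1],1),round(r[2],1),np.round(cv2.boxPoints(r)).tolist())
S=lambda x,y:(112+x/5,215+y/5); T=lambda x,y:(132+x/5,175+(y-300)/5)
# crop coords read off: odd lever top end centre, near rail corners, stylus upper end
print("lever top",tri(D["scene"],S(208,119),D["top"],T(203,432)))
for a,b in(((92,290),(86,546)),((353,180),(325,492)),((298,46),(300,358)),((42,150),(62,405))):
    print("rail",plane(D["scene"],S(*a),.006),plane(D["top"],T(*b),.006))
S2=lambda x,y:(222+(x-400)/5,185+y/5); T2=lambda x,y:(225+(x-400)/5,170+(y-300)/5)
print("sty top z.135",plane(D["scene"],S2(562,72),.135),plane(D["top"],T2(600,425),.135))
E
```

```text
scene 0.06 161196 [ 635.3 -335.1] [2007.9 1418.6] 76.7 [[-285.0, -1150.0], [1095.0, -1475.0], [1556.0, 479.0], [175.0, 805.0]]
top 0.06 522 [ 487.3 -190.4] [71.6 72.1] 79.0 [[445.0, -219.0], [516.0, -232.0], [530.0, -162.0], [459.0, -148.0]]
scene 0.006 1937 [483.2 107.6] [103.5 157.3] 12.2 [[416.0, 174.0], [449.0, 20.0], [550.0, 42.0], [517.0, 195.0]]
top 0.006 1627 [480.3 104.2] [100.  158.6] 12.3 [[415.0, 171.0], [448.0, 16.0], [546.0, 37.0], [512.0, 192.0]]
lever top (array([0.48353487, 0.08902982, 0.04908449]), np.float64(0.0034084884966820695))
rail [[0.42081785 0.16945052 0.006     ]] [[0.4197794  0.16592229 0.006     ]]
rail [[0.45128119 0.02437976 0.006     ]] [[0.45355069 0.02046605 0.006     ]]
rail [[0.54106063 0.04143462 0.006     ]] [[0.53795981 0.03891905 0.006     ]]
rail [[0.5104089  0.18727269 0.006     ]] [[0.50788624 0.18550326 0.006     ]]
sty top z.135 [[ 0.48893233 -0.18951615  0.135     ]] [[ 0.48590615 -0.19237893  0.135     ]]
```

```bash
cat >> h.py <<'E'
from scipy.spatial.transform import Rotation as Ro
def to(X):
    s=ctrl.sense(); R=Ro.from_quat(s["orientation"]).as_matrix()
    print("ee",np.round(s["ee_pos"],4),"axes x,y",np.round(R[:2,0],3),np.round(R[:2,1],3),"zdir",np.round(R[:,2],3),"shift",np.round(R.T@(np.array(X)-s["ee_pos"]),4),"t",round(s["t"],2),"w",round(s["gripper_width"],4))
E
python3 - <<'E'
from h import *
to([.4875,-.191,.291])
D={n:cv2.imread(f"pics/{n}0.png") for n in("scene","top")}
for n,(x,y,w,h) in(("scene",(112,215,80,60)),("top",(132,175,80,60))):
    im=D[n].astype(int)[y:y+h,x:x+w]; m=((im[...,2]-im[...,0]>3)&(im.max(2)>110)).astype(np.uint8)
    _,_,st,c=cv2.connectedComponentsWithStats(m,connectivity=4)
    print(n,[(np.round(a+[x,y],1).tolist(),int(s[4])) for a,s in zip(c[1:],st[1:]) if s[4]>8])
E
```

```text
ee [0.1788 0.6247 0.2917] axes x,y [-0.961  0.275] [0.275 0.961] zdir [-0.    -0.001 -1.   ] shift [-0.5212 -0.6992  0.0013] t 0.25 w 0.0953
scene []
top [([181.3, 198.4], 36), ([161.9, 202.7], 38), ([172.2, 200.9], 22), ([152.1, 204.8], 38)]
```

```bash
python3 -m handwheel '[[-0.1,-0.14,0,0],[-0.521,-0.699,0,0],[-0.521,-0.699,0,0],[-0.521,-0.699,0,0],[-0.521,-0.699,0,0],[-0.521,-0.699,0,0],[-0.521,-0.699,0,0],[-0.521,-0.699,0,0],[-0.521,-0.699,0,0],[-0.521,-0.699,0,0],[-0.521,-0.699,0,0],[-0.521,-0.699,0,0],[-0.521,-0.699,0,0],[-0.521,-0.699,0,0],[-0.521,-0.699,0,0],[-0.521,-0.699,0,0],[-0.521,-0.699,0,0]]' 0
python3 - <<'E'
from h import *
to([.4875,-.191,.291])
d=cam("wrist"); print(proj(d,np.array([.4875,-.191,.135])),proj(d,np.array([.4875,-.191,.06])))
im=d["img"].copy()
for z in(.135,.06): cv2.drawMarker(im,tuple(int(v) for v in proj(d,np.array([.4875,-.191,z]))),(0,0,255),0,10)
cv2.imwrite("pics/w1.png",im)
E
```

```text
t: 2.38
ee_pos: [0.4872, -0.1893, 0.2924]
orientation: [0.138, 0.99, 0.0, 0.0]
wrist_force: [0.4, -0.6, 0.4]
gripper_width: 0.0949
ee [ 0.4872 -0.1893  0.2924] axes x,y [-0.962  0.274] [0.274 0.962] zdir [ 0.  0. -1.] shift [-0.0008 -0.0015  0.0014] t 2.38 w 0.0949
[278.53812184 213.38087768] [278.67666816 191.1152079 ]
```

View pics/w1.png

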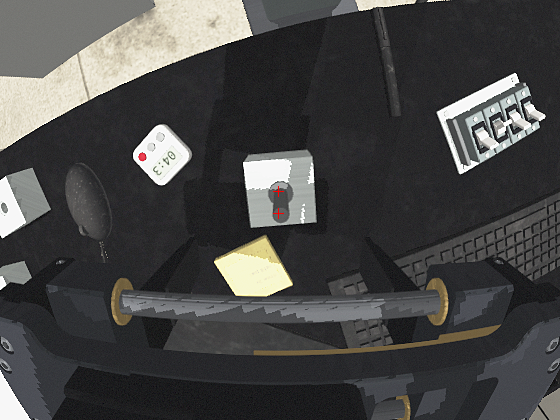

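Wrist view: the stylus upper end is at (279,213) and its collar at (279,191), both on the predicted marks. The bank is at upper right. Now I'll descend and grip.

```bash
python3 -m handwheel '[[0,-0.0015,0.04,0],[0,-0.0015,0.08,0],[0,-0.0015,0.115,0],[0,-0.0015,0.128,0],[0,-0.0015,0.128,0]]' 0 && python3 -m handwheel '[[0,0,0,0],[0,0,0,0],[0,0,0,0],[0,0,0,0],[0,0,0,0],[0,0,0,0],[0,0,0,0]]' 1 && python3 -m handwheel '[[0,0,-0.03,0],[0,0,-0.06,0],[0,0,-0.09,0],[0,0,-0.11,0],[0,0,-0.11,0],[0,0,-0.11,0]]'
```

```text
t: 3.05
ee_pos: [0.4868, -0.1913, 0.1641]
orientation: [0.138, 0.99, 0.0, -0.0]
wrist_force: [-0.1, 0.2, -0.4]
gripper_width: 0.0952
t: 3.92
ee_pos: [0.487, -0.1919, 0.1642]
orientation: [0.139, 0.99, 0.0, -0.0]
wrist_force: [1.1, 0.5, -0.8]
gripper_width: 0.0304
t: 4.68
ee_pos: [0.4865, -0.1917, 0.2728]
orientation: [0.139, 0.99, 0.0, -0.001]
wrist_force: [-0.2, 0.7, -0.3]
gripper_width: 0.0003
```

The fingers were slow and still closing when I lifted, so nothing is held. I'll check the stylus before retrying.

```bash
python3 -m handwheel '[[0,0,-0.01,0],[0,0,-0.02,0],[0,0,-0.02,0]]' 0; python3 - <<'E'
from h import *
to([.4875,-.191,.164])
d=cam("wrist"); s=cam("scene"); 
X=np.array([.4875,-.191,.135]);print(proj(d,X))
c=lambda im,x,y,w,h:cv2.resize(im[y:y+h,x:x+w],(400,300),interpolation=2)
cv2.imwrite("pics/w2.png",np.hstack([c(d["img"],200,130,160,120),c(s["img"],222,185,80,60)]))
E
```

```text
t: 5.05
ee_pos: [0.4875, -0.1922, 0.2956]
orientation: [0.139, 0.99, -0.0, 0.001]
wrist_force: [0.3, -0.8, 0.5]
gripper_width: 0.0251
ee [ 0.4875 -0.1922  0.2956] axes x,y [-0.961  0.275] [0.275 0.961] zdir [ 0.002 -0.001 -1.   ] shift [0.0006 0.0012 0.1316] t 5.05 w 0.0251
[281.98035443 210.4052351 ]
```

View pics/w2.png

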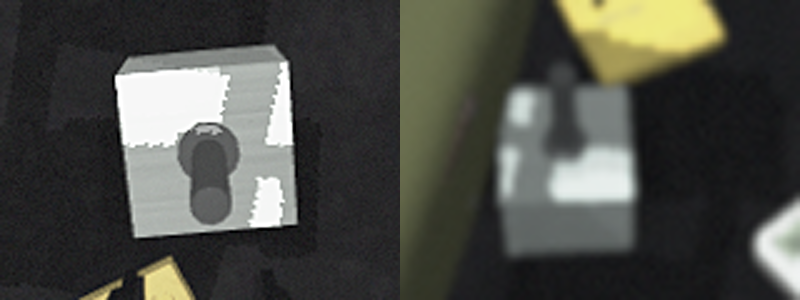

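The stylus is still upright in place, with its upper end at wrist (284,212). I'll retry with more closing time.

```bash
python3 -m handwheel '[[0,0,0,0],[0.0005,0.0005,0.02,0],[0.0005,0.001,0.06,0],[0.0005,0.001,0.1,0],[0.0005,0.001,0.122,0],[0.0005,0.001,0.131,0],[0.0005,0.001,0.131,0]]' 0.4 && python3 -m handwheel '[[0,0,0,0],[0,0,0,0],[0,0,0,0],[0,0,0,0],[0,0,0,0],[0,0,0,0],[0,0,0,0],[0,0,0,0]]' 1
```

```text
t: 6.02
ee_pos: [0.4863, -0.1906, 0.1622]
orientation: [0.139, 0.99, 0.0, -0.001]
wrist_force: [-0.4, 0.7, 0.4]
gripper_width: 0.0568
t: 7.02
ee_pos: [0.4869, -0.1909, 0.1634]
orientation: [0.139, 0.99, 0.0, 0.0]
wrist_force: [-0.6, -0.9, 1.4]
gripper_width: 0.0136
```

```bash
python3 -m handwheel '[[0,0,-0.02,0],[0,0,-0.06,0],[0,0,-0.1,0],[0,0,-0.107,0],[0.01,0.03,-0.107,0],[0.035,0.08,-0.107,0],[0.06,0.13,-0.107,0],[0.085,0.18,-0.107,0],[0.1,0.22,-0.107,0],[0.1155,0.25,-0.107,0],[0.1155,0.25,-0.107,0],[0.1155,0.25,-0.107,0]]'
python3 - <<'E'
from h import *
to([.4445,.0812,.27])
d=cam("wrist"); im=d["img"].copy(); O=np.array([.4836,.0895,.006]);a=np.radians(12); R=np.array([[np.cos(a),-np.sin(a),0],[np.sin(a),np.cos(a),0],[0,0,1]])
def mk(p,c,q=O): 
    v=proj(d,q+R@np.array(p)); cv2.drawMarker(im,tuple(int(round(t)) for t in v),c,0,6); print(p,np.round(v,1))
mk([-.0089,0,.0584],(0,0,255)); 
for k in(-1,1,2): mk([.0089,.03*k,.0584],(0,255,0))
for x in(-.045,.045):
  for y in(-.06,.09): mk([x,y,0],(255,0,255))
s=ctrl.sense(); Rt=Ro.from_quat(s["orientation"]).as_matrix(); t=s["ee_pos"]+Rt@[0,0,.1535]; v=proj(d,t); print("tip",t,v); cv2.circle(im,tuple(int(z) for z in v),4,(0,255,255),1)
cv2.imwrite("pics/w3.png",im); cv2.imwrite("pics/w3raw.png",d["img"]); x,y=(int(z) for z in proj(d,O)); x0,y0=max(0,min(560-200,x-100)),max(0,min(420-150,y-75)); print(x0,y0)
cv2.imwrite("pics/w3c.png",cv2.resize(im[y0:y0+150,x0:x0+200],(800,600),interpolation=0))
E
```

```text
t: 8.52
ee_pos: [0.4442, 0.0809, 0.2691]
orientation: [0.139, 0.99, -0.0, -0.001]
wrist_force: [0.0, 0.2, -0.2]
gripper_width: 0.0136
ee [0.4442 0.0809 0.2691] axes x,y [-0.961  0.275] [0.275 0.961] zdir [-0.002 -0.001 -1.   ] shift [-0.0002  0.0003 -0.0009] t 8.53 w 0.0136
[-0.0089, 0, 0.0584] [295.9 225.1]
[0.0089, -0.03, 0.0584] [277.3 253. ]
[0.0089, 0.03, 0.0584] [331.2 226.5]
[0.0089, 0.06, 0.0584] [358.4 212.8]
[-0.045, -0.06, 0] [232.4 204.7]
[-0.045, 0.09, 0] [350.2 143.8]
[0.045, -0.06, 0] [269.9 267.2]
[0.045, 0.09, 0] [381.3 212.1]
tip [0.44421709 0.08054629 0.11585434] [280.24710158 214.40180404]
196 139
```

View pics/w3c.png

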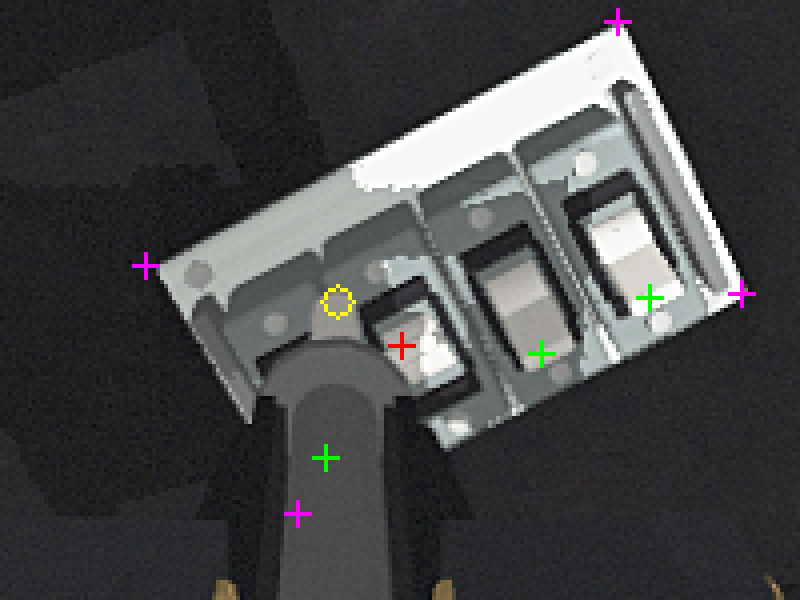

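Wrist crop: the stylus tip is where computed, at (337,302). The odd lever is near (410,344), about 2 mm to +y of my estimate, judging by the neighbouring paddle ends (550,357) and (658,300). I'll correct the switch position to (.4832,.0913), descend and push.

```bash
python3 -m handwheel '[[-0.004,0.004,0,0],[-0.008,0.007,0.02,0],[-0.008,0.007,0.04,0],[-0.008,0.007,0.055,0],[-0.008,0.007,0.061,0],[-0.008,0.007,0.061,0]]' && python3 -m handwheel '[[-0.003,0.0015,0,0],[-0.006,0.003,0,0],[-0.009,0.0045,0,0],[-0.012,0.006,0,0],[-0.015,0.008,0,0],[-0.017,0.009,0,0],[-0.019,0.010,0,0],[-0.021,0.011,0,0],[-0.0225,0.012,0,0],[-0.024,0.013,0,0],[-0.024,0.013,0,0]]' && python3 -m handwheel '[[0.006,-0.003,0,0],[0.014,-0.0075,0,0],[0.024,-0.013,0,0],[0.024,-0.013,-0.03,0],[0.024,-0.013,-0.06,0],[0.040,-0.020,-0.07,0],[0.040,-0.020,-0.07,0],[0.040,-0.020,-0.07,0]]'
python3 - <<'E'
from h import *
to([.4868,-.191,.27])
d=cam("wrist");s=cam("scene")
c=lambda im,x,y,w,h:cv2.resize(im[y:y+h,x:x+w],(400,300),interpolation=2)
x,y=(int(z) for z in proj(d,np.array([.4832,.0913,.04])))
cv2.imwrite("pics/w4.png",np.hstack([c(d["img"],x-80,y-60,160,120),c(s["img"],112,215,80,60)]))
E
```

```text
t: 9.32
ee_pos: [0.4542, 0.0856, 0.2091]
orientation: [0.139, 0.99, -0.0, -0.0]
wrist_force: [-0.2, 0.4, -0.2]
gripper_width: 0.0132
t: 10.7
ee_pos: [0.481, 0.0917, 0.2093]
orientation: [0.139, 0.99, 0.0, 0.0]
wrist_force: [-0.6, -0.5, -0.5]
gripper_width: 0.0136
t: 11.7
ee_pos: [0.4365, 0.0834, 0.2786]
orientation: [0.139, 0.99, -0.0, -0.0]
wrist_force: [-0.3, 0.7, -1.2]
gripper_width: 0.0137
ee [0.4365 0.0834 0.2786] axes x,y [-0.961  0.275] [0.275 0.961] zdir [-0. -0. -1.] shift [-0.1239 -0.25    0.0086] t 11.7 w 0.0137
```

View pics/w4.png

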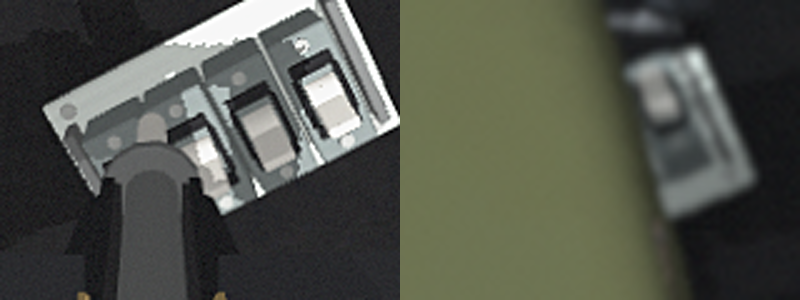

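The odd lever now leans away like its neighbours (paddle end at (215,185) in the crop). Now back to the stand.

```bash
python3 -m handwheel '[[-0.01,-0.025,0,0],[-0.03,-0.065,0,0],[-0.055,-0.115,0,0],[-0.08,-0.165,0,0],[-0.1,-0.205,0,0],[-0.116,-0.235,0,0],[-0.124,-0.25,0,0],[-0.124,-0.25,0,0],[-0.124,-0.25,0,0],[-0.124,-0.25,0,0]]'
python3 - <<'E'
from h import *
to([.4870,-.1908,.1634])
d=cam("wrist");s=cam("top"); cv2.imwrite("pics/top5.png",s["img"])
c=lambda im,x,y,w,h:cv2.resize(im[y:y+h,x:x+w],(400,300),interpolation=2)
im=d["img"].copy()
x,y=(int(z) for z in proj(d,np.array([.487,-.191,.06]))); cv2.drawMarker(im,(x,y),(0,0,255),0,4)
cv2.imwrite("pics/w5.png",np.hstack([c(im,x-80,y-60,160,120),c(s["img"],132,175,80,60)]))
E
```

```text
t: 13.05
ee_pos: [0.4872, -0.1899, 0.2793]
orientation: [0.138, 0.99, 0.0, 0.0]
wrist_force: [-0.0, 0.1, -0.5]
gripper_width: 0.0133
ee [ 0.4872 -0.1899  0.2793] axes x,y [-0.962  0.274] [0.274 0.962] zdir [ 0.  0. -1.] shift [-0.     -0.001   0.1159] t 13.05 w 0.0133
```

View pics/w5.png

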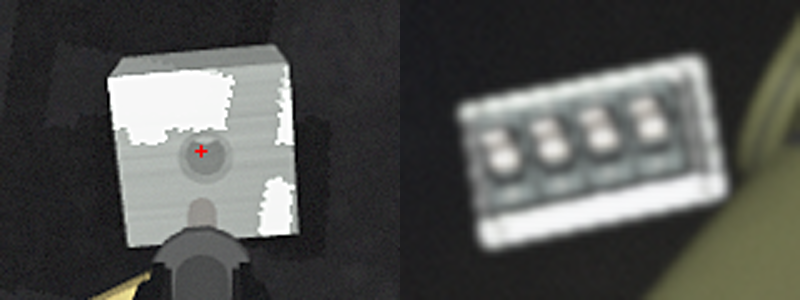

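The wrist view shows the hole at (206,157), within about 1.5 mm of the mark. The top view shows all four levers leaning alike. I'll insert at the same pose as the grasp, stopping first just inside the mouth to check force.

```bash
python3 -m handwheel '[[0,-0.001,0.01,0],[0,-0.001,0.035,0],[0,-0.001,0.055,0],[0,-0.001,0.065,0],[0,-0.001,0.072,0],[0,-0.001,0.078,0],[0,-0.001,0.078,0]]'
```

```text
t: 14.02
ee_pos: [0.487, -0.192, 0.2012]
orientation: [0.139, 0.99, 0.0, -0.0]
wrist_force: [0.7, 1.0, -1.6]
gripper_width: 0.0137
```

```bash
python3 -m handwheel '[[0,0.001,0.01,0],[0,0.001,0.02,0],[0,0.001,0.03,0],[0,0.001,0.034,0],[0,0.001,0.0365,0],[0,0.001,0.0375,0],[0,0.001,0.0375,0]]'
```

```text
t: 14.9
ee_pos: [0.4874, -0.1911, 0.164]
orientation: [0.139, 0.99, -0.0, 0.0]
wrist_force: [0.2, -0.2, -0.2]
gripper_width: 0.0134
```

Seated height, no contact force. Release and retreat, then look.

```bash
python3 -m handwheel '[[0,0,0,0],[0,0,0,0],[0,0,0,0],[0,0,0,0],[0,0,0,0],[0,0,0,0]]' 0.4 && python3 -m handwheel '[[0,0,-0.02,0],[0,0,-0.06,0],[0,0,-0.1,0],[0,0,-0.13,0],[0.04,0,-0.15,0],[0.09,0,-0.15,0],[0.12,0,-0.15,0],[0.12,0,-0.15,0],[0.12,0,-0.15,0]]'
python3 - <<'E'
from h import *
d=cam("wrist");s=cam("top");e=cam("scene")
c=lambda im,x,y,w,h:cv2.resize(im[y:y+h,x:x+w],(400,300),interpolation=2)
x,y=(int(z) for z in proj(d,np.array([.487,-.191,.06]))); x0=max(0,min(400,x-80));y0=max(0,min(300,y-60))
cv2.imwrite("pics/w6.png",np.vstack([np.hstack([c(d["img"],x0,y0,160,120),c(s["img"],225,170,80,60)]),np.hstack([c(e["img"],112,215,80,60),c(e["img"],222,185,80,60)])]))
E
```

```text
t: 15.65
ee_pos: [0.4873, -0.191, 0.1637]
orientation: [0.139, 0.99, 0.0, -0.0]
wrist_force: [-0.3, -0.0, 0.2]
gripper_width: 0.0568
t: 16.77
ee_pos: [0.3724, -0.1582, 0.314]
orientation: [0.139, 0.99, -0.0, 0.0]
wrist_force: [0.2, -0.4, 0.5]
gripper_width: 0.0571
```

View pics/w6.png

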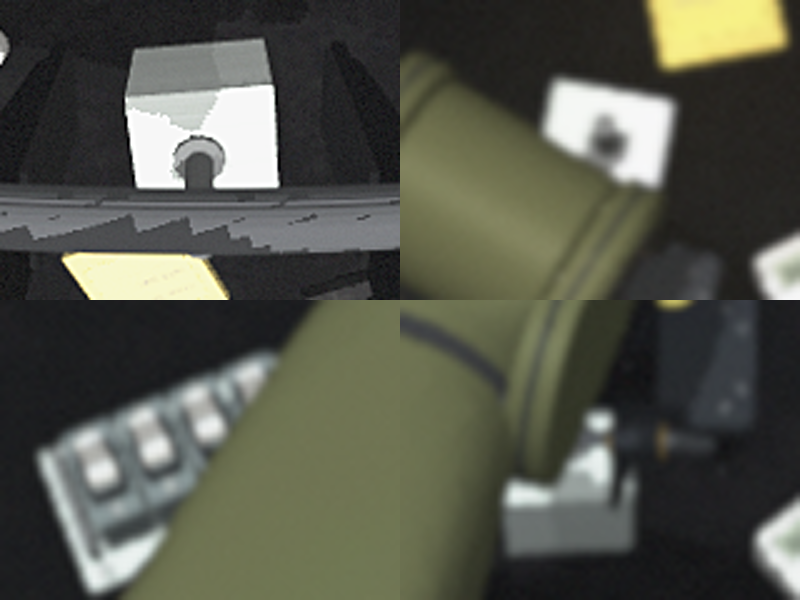

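The stylus stands seated, its collar on the stand's top face (wrist crop (200,158), top crop (608,140)). The third lever now leans like its neighbours, and the robot touches nothing.

```bash
python3 -c "
from station import ctrl
print(ctrl.sign_off())"
```

```text
the job is handed in; nothing more can be done
None
```

The job is done and handed in at about 17 s of the 51 s allowed. The odd lever was the third from the left; I pushed it over with the stylus tip and put the stylus back in its stand, tip down.

- **First grasp missed:** I lifted before the fingers had closed, so they shut on nothing. A picture showed the stylus still upright in its stand, and the second grasp held.
- **Levers:** after the push, the top view showed all four levers leaning alike, away from the robot. In the last scene picture the arm hid most of the fourth lever, but the third still leaned with its neighbours.
- **Stylus:** it went in at the same pose as the grasp, and the last pictures show the collar on the stand's top face.
- **Forces and hand:** readings at the end of each move were no more than about 2 N. The hand ended open and clear of everything.
- **Disagreements:** my first estimate of the odd lever's position was about 2 mm off sideways, and I corrected it from the wrist camera before pushing. The hole looked about 1.5 mm off its mark in the wrist view, which is within the camera calibration and the hole's clearance.

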